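Shake out the valve body with the loose ball and seat it in the nest

TASK

One of the three closed valve bodies on the bench still has a loose steel ball rolling about inside. Pick them up one at a time and shake or rock each gently, end to end, until you have felt the ball run from one end to the other in one of them; lay those without a ball back where they were. Lay the one with the ball lengthwise in the orange nest, slide it gently up against the stop without pressing hard, let go, and leave everything else alone.

Things in the scene. Friction and masses are not known exactly. Their poses are not given: they have to be found in the camera images.
- valve_1_center (a point): Centre (half-way along and half-way up) of a closed aluminium valve body lying flat: a block 130 mm long (its x axis, level), 48 mm wide (y), 48 mm high (z up), brass plug in each end; 24 mm above what it lies on. Long sides flat, gripped across the width. Weighs 0.3 to 0.7 kg without ball; weights differ for other reasons. Any one of the three has the ball.
- valve_2_center (a point): The same point of a second valve body that looks just the same. Each has a sealed straight bore along x; in one of the three, any one, a loose 36 mm steel ball of 190 g rolls freely in it, up to 38 mm either way from the middle.
- valve_3_center (a point): The same point of a third valve body that looks just the same. Tipping a body 0.25 rad end down makes a ball inside run to the low end within half a second; from end to end it shifts the moment about the crosswise axis by 0.14 N m, towards the low end, on top of the smooth change (as the sine of the tilt) that any held weight gives at the wrist, and gives a small knock.
- nest_stop (a point): Foot of the inner face of the stop of the fixed orange nest: on its floor (10 mm above the bench), on its centre line. x points from the open end to the stop, y across, z up. A valve body lies lengthwise on the floor; fully home an end face touches the stop, its centre 65 mm from this point in -x and 24 mm above. The stop is 10 mm thick, 60 mm wide, 44 mm high. Stop and floor sit on rubber: 1 mm per 8 N.
- nest: The same nest, bolted down: 170 by 80 mm, floor 10 mm high; origin under the middle of its base, axes as nest_stop. Rigid guides 18 mm above the floor at both sides, 55 mm apart (3.5 mm clear each side of a valve body), from 5 to 40 mm and 120 to 155 mm before the stop; the 80 mm between them are open at the sides, for the fingers.
- valve_1: The first valve body; origin at the centre of its underside, axes as its centre point.
- valve_2: The second valve body, likewise.
- valve_3: The third valve body, likewise.
- collar: Small brass collar, 26 mm across, 12 mm high, lying among the valve bodies; origin under its centre. Leave alone.
- plug: Small dark steel plug, 24 mm across, 18 mm high, standing among the valve bodies; origin under its centre. Leave alone.
- bushing: Small copper bushing, 24 mm across, 20 mm high, standing among the valve bodies; origin under its centre. Leave alone.
- hammer: Hammer lying beyond the work. Leave alone.
- spanner: Spanner lying beyond the work. Leave alone.
- tin: Green grease tin, 60 mm across, 65 mm high, standing to the left; origin under its centre. Leave alone.
Not all that is in view belongs to the job. What is shaped like the valve_3 but blue or green is not meant.

How it is judged (in metres and radians):
On the way:
1. the valve body with the ball is held with its centre over 60 mm up while its ball rolls to its +x end, 20 mm past the middle (((distance between ball_geom and valve_1_center below 0.06 m and height (world z) of valve_1_center above 0.06 m and x of ball_geom in the frame of valve_1_center above 0.02 m) or (distance between ball_geom and valve_2_center below 0.06 m and height (world z) of valve_2_center above 0.06 m and x of ball_geom in the frame of valve_2_center above 0.02 m) or (distance between ball_geom and valve_3_center below 0.06 m and height (world z) of valve_3_center above 0.06 m and x of ball_geom in the frame of valve_3_center above 0.02 m))), for 0.05 s.
At the end, for the whole second after the job is handed in: The valve body with the ball inside lies flat and straight in the nest, one end within 4 mm of the stop, within 6 mm of the centre line, lengthwise within 0.08 rad; the other two lie flat on the bench, each within 50 mm of where it lay at the start; all are still and released (((distance between ball_geom and valve_1_center below 0.06 m and x of valve_1_center in the frame of nest_stop between -0.069 and -0.058 m and y of valve_1_center in the frame of nest_stop between -0.006 and 0.006 m and z of valve_1_center in the frame of nest_stop below 0.027 m and angle between the x axis of valve_1_center and the x axis of nest_stop, either way round below 0.08 rad and angle between valve_1_center's own z axis and vertical below 0.06 rad and distance of each of valve_2_center, valve_3_center from where it was at the start of the episode below 0.05 m and height (world z) of each of valve_2_center, valve_3_center below 0.028 m and angle between each of valve_2_center, valve_3_center's own z axis and vertical below 0.1 rad and linear speed of each of valve_1, valve_2, valve_3 below 0.02 m/s) or (distance between ball_geom and valve_2_center below 0.06 m and x of valve_2_center in the frame of nest_stop between -0.069 and -0.058 m and y of valve_2_center in the frame of nest_stop between -0.006 and 0.006 m and z of valve_2_center in the frame of nest_stop below 0.027 m and angle between the x axis of valve_2_center and the x axis of nest_stop, either way round below 0.08 rad and angle between valve_2_center's own z axis and vertical below 0.06 rad and distance of each of valve_1_center, valve_3_center from where it was at the start of the episode below 0.05 m and height (world z) of each of valve_1_center, valve_3_center below 0.028 m and angle between each of valve_1_center, valve_3_center's own z axis and vertical below 0.1 rad and linear speed of each of valve_1, valve_2, valve_3 below 0.02 m/s) or (distance between ball_geom and valve_3_center below 0.06 m and x of valve_3_center in the frame of nest_stop between -0.069 and -0.058 m and y of valve_3_center in the frame of nest_stop between -0.006 and 0.006 m and z of valve_3_center in the frame of nest_stop below 0.027 m and angle between the x axis of valve_3_center and the x axis of nest_stop, either way round below 0.08 rad and angle between valve_3_center's own z axis and vertical below 0.06 rad and distance of each of valve_1_center, valve_2_center from where it was at the start of the episode below 0.05 m and height (world z) of each of valve_1_center, valve_2_center below 0.028 m and angle between each of valve_1_center, valve_2_center's own z axis and vertical below 0.1 rad and linear speed of each of valve_1, valve_2, valve_3 below 0.02 m/s))); the robot touches nothing.
It fails at once if a bystander (collar, plug, bushing, hammer, spanner, grease tin) is moved by more than 30 mm (distance of any of collar, plug, bushing, hammer, spanner, tin from where it was at the start of the episode above 0.03 m).
It fails at once if a valve body is flung, jerked or dropped (faster than 1 m/s) (linear speed of any of valve_1, valve_2, valve_3 above 1 m/s).
It fails at once if a valve body is pressed on the nest (floor, guides or stop) with more than 30 N (contact force between any of valve_1, valve_2, valve_3 and nest above 30 N).
It also fails if it takes over 72 s, if anything falls off the work surface, if the arm or the gripper's body presses on something with over 40 N, if the wrist force passes 120 N, or if a joint passes its speed limit or range.

ROBOT

A 6-joint arm with a two-finger parallel gripper is mounted at the origin on the work surface. World frame = base frame: x ahead of the robot, y to its left, z up, the work surface at z = 0. Lengths are in m, angles in degrees, forces in N, time in s.
With the tool pointing down it reaches from about 0.325 to 0.85 m from the base axis. Payload 15.5 kg.
Tool frame: the origin (TCP) lies at the very end of the fingers, on their centre line; the grasp point (between the pads) lies arm.grip_depth behind it (arm.grip_depth is the distance from the TCP to the grasp point, in m); z points along the fingers, y is the line along which they close (so a half turn about z gives the same grasp; the last joint's range is limited). The gripper opens to 91 mm and grips with 3 to 60 N. Pads are 32 mm wide; open, the fingers measure 118 mm over their backs; the gripper's body (76 mm by 178 mm) begins 60 mm behind the grasp point.
Start: joints at [69.471, 28.281, 77.091, -0, 74.628, -5.472], TCP at [0.162, 0.604, 0.214] pointing down, gripper open.
Joint ranges: [-166.48, 166.48], [-47.26, 123.95], [12.59, 153.08], [-70.14, 250.14], [6.76, 159.57], [-176.63, 176.63]. Speed limits (degrees/s): [108.29, 108.29, 147.25, 172.46, 172.46, 172.46].

INTERFACE

Orientations are given as a 3x3 rotation matrix whose columns are the frame's x, y, z axes.
In Python, from rig import arm gives the robot as it stands. Calls block until the motion is done:
- arm.move_to(position, orientation): joint-space move of the TCP to a pose.
- arm.move_l(position, orientation=None, feed=0.15): straight line of the TCP; orientation=None keeps the orientation; feed is the mean speed in m/s.
- arm.move_joints(angles): joint-space move.
- arm.grip(opening): finger opening in m; the grip force is fixed at half the most; returns when the fingers have stopped.
- arm.sleep(seconds).
- arm.solve_ik(position, orientation): joint angles nearest the present ones, or None.
- arm.snapshot(name): name is "scene" or "top" or "wrist"; returns the picture (420x560x3 uint8, red, green, blue); there is no depth.
- arm.get_calibration(name): a dict with "intrinsics" (3x3 intrinsics, pixels), "cam_to_world" (4x4, takes a point from camera to world coordinates). Camera axes: x right, y down, z forward; pixel columns grow to the right and rows downward; lengths in m; the calibration is good to about 2 mm. The wrist camera is an equidistant fisheye: a pixel r from the principal point sees the ray r / f radians off the axis. A picture is of the moment at which its call begins: read the wrist's pose just before it. get_calibration takes no time and is no camera call; for the wrist camera it gives the pose at the moment of the call.
A pose or a line that the arm cannot do raises arm.Unreachable and nothing moves.
- arm.sign_off(): hands the job in; it is judged then, once.
Readings, each from a call of its own:
- arm.current_t(): time.
- arm.current_joint_positions(): joint angles.
- arm.current_dq(): joint speeds.
- arm.current_tau(): joint torques, N m.
- arm.current_ee_pos(): TCP position.
- arm.current_tool_rot(): TCP orientation.
- arm.current_force(): force on the tool from outside, world axes, zero at the start.
- arm.current_torque(): the same for the moment, N m.
- arm.current_width(): finger opening in m.
- arm.current_grasp_force(): force on a finger pad.
Only numpy, scipy, OpenCV 4.12 (cv2) and the standard library are available. Lean on these libraries where they do the work, as an engineer would, in place of code of your own. Each camera call takes 0.05 s, during which the arm holds its last target. There are 200 camera calls.

## Working session

There is one attempt and no reset: what is moved stays moved. The work goes in short steps, each a Python script; the robot and the scene stay as the last script left them, time stands still between calls to the robot, and variables do not carry over. Pictures are saved under pics/ and viewed, at most 10 in all, crops included, and the job is handed in when it is done.

```bash
mkdir -p pics; ls; python3 - <<'E'
from rig import arm
import cv2,numpy as np
for n in("scene","top"):
    im=arm.snapshot(n); cv2.imwrite(f"pics/{n}0.png",im[:,:,::-1]); c=arm.get_calibration(n); print(n,np.round(c["intrinsics"],1).tolist(),np.round(c["cam_to_world"],3).tolist())
print(arm.grip_depth,arm.current_t(),np.round(arm.current_tool_rot(),3).tolist())
E
```

```text
pics
scene [[397.4, 0.0, 282.0], [0.0, 397.4, 211.5], [0.0, 0.0, 1.0]] [[0.148, 0.647, -0.748, 1.232], [0.989, -0.084, 0.123, -0.049], [0.017, -0.757, -0.653, 0.581], [0.0, 0.0, 0.0, 1.0]]
top [[462.8, 0.0, 279.7], [0.0, 462.8, 203.1], [0.0, 0.0, 1.0]] [[-0.06, -0.97, 0.235, 0.377], [-0.998, 0.06, -0.008, 0.056], [-0.007, -0.235, -0.972, 1.057], [0.0, 0.0, 0.0, 1.0]]
0.0188 0.1 [[-0.966, 0.26, -0.0], [0.26, 0.966, -0.001], [0.0, -0.001, -1.0]]
```

View pics/top0.png

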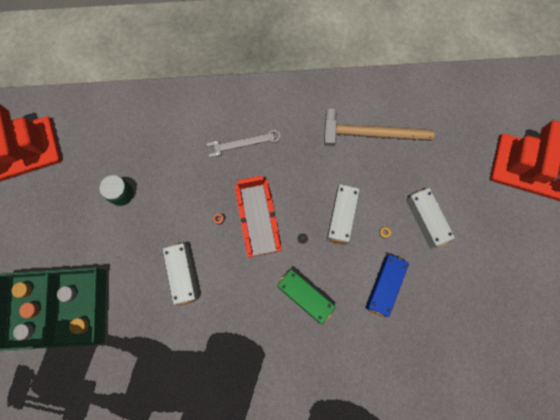

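View pics/scene0.png

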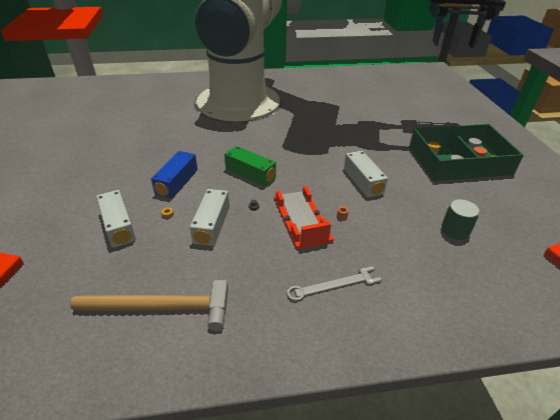

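The top view shows three grey bodies at about (179,273), (343,213) and (432,217). The nest is at (258,216) with its stop at the far end, (250,182). The collar is at (385,232), the plug at (303,238) and the bushing at (218,218). The scene view agrees.

```bash
cat > h.py <<'E'
import cv2,numpy as np
from rig import arm
def ray(c,p):
    K=c["intrinsics"];T=c["cam_to_world"];p=np.asarray(p,float)
    return T[:3,:3]@np.array([(p[0]-K[0,2])/K[0,0],(p[1]-K[1,2])/K[1,1],1]),T[:3,3]
def rayf(c,p):
    K=c["intrinsics"];T=c["cam_to_world"];d=(np.asarray(p,float)-K[:2,2])/[K[0,0],K[1,1]];r=np.linalg.norm(d)+1e-12
    return T[:3,:3]@np.r_[d/r*np.sin(r),np.cos(r)],T[:3,3]
def cast(c,p,z,f=ray):
    d,o=f(c,p); return o+d*(z-o[2])/d[2]
def R(a):  # tool down, tool x axis along world angle a
    c,s=np.cos(a),np.sin(a); return np.array([[c,s,0],[s,-c,0],[0,0,-1.]])
E
python3 - <<'E'
from h import *
c=arm.get_calibration("top"); im=cv2.cvtColor(cv2.imread("pics/top0.png"),cv2.COLOR_BGR2HSV)
print(im[213,343],im[225,343],im[215,258],im[195,240],im[238,343])
for p in((179,273),(343,213),(432,217)):
  for th in(110,140,160):
    m=((im[...,2]>th)&(im[...,1]<60)).astype(np.uint8)
    n,l,s,_=cv2.connectedComponentsWithStats(m); k=l[p[1],p[0]]
    pts=np.argwhere(l==k)[:,::-1].astype(np.float32)
    b=cv2.boxPoints(cv2.minAreaRect(pts)); w=np.array([cast(c,q,.048)[:2] for q in b])
    e=np.diff(w,axis=0); L=np.linalg.norm(e,axis=1); v=e[np.argmax(L[:2])]
    print(p,th,len(pts),np.round(w.mean(0),4),np.round(L[:2],4),round(np.degrees(np.arctan2(v[1],v[0])),1))
m=((im[...,1]>150)&((im[...,0]<8)|(im[...,0]>172))&(im[...,2]>90)).astype(np.uint8)
n,l,s,ce=cv2.connectedComponentsWithStats(m)
for i in range(1,n):
  if s[i,4]>15: print(s[i],np.round(cast(c,ce[i],.028),3))
E
```

```text
[ 30   7 190] [ 35   8 190] [  8  12 166] [  4 207 193] [ 38   5 189]
(179, 273) 110 185312 [0.6598 0.0487] [1.4022 0.977 ] -93.7
(179, 273) 140 1217 [0.4795 0.2773] [0.0478 0.1272] -169.8
(179, 273) 160 1136 [0.4792 0.2777] [0.0465 0.125 ] -169.5
(343, 213) 110 185312 [0.6598 0.0487] [1.4022 0.977 ] -93.7
(343, 213) 140 1110 [ 0.5919 -0.0937] [0.1266 0.0475] -16.4
(343, 213) 160 1005 [ 0.5915 -0.0937] [0.1248 0.0454] -16.3
(432, 217) 110 185312 [0.6598 0.0487] [1.4022 0.977 ] -93.7
(432, 217) 140 1107 [ 0.571  -0.2896] [0.0478 0.1273] -160.8
(432, 217) 160 1013 [ 0.5711 -0.2895] [0.0457 0.1252] -160.8
[   0  112   59   69 1889] [0.798 0.637 0.028]
[ 491  121   69   80 2994] [ 0.687 -0.539  0.028]
[235 176  39  43 554] [0.657 0.109 0.028]
[270 216  12  35 176] [0.558 0.061 0.028]
[242 222  11  35 179] [0.548 0.127 0.028]
```

```bash
python3 - <<'E'
from h import *
arm.move_to([0.55,0.10,0.25],R(np.radians(188)))
c=arm.get_calibration("wrist"); im=arm.snapshot("wrist"); cv2.imwrite("pics/w1.png",im[:,:,::-1]); np.savez("w1.npz",**c)
print(arm.current_t(),np.round(arm.current_joint_positions(),1)); print(np.round(c["cam_to_world"],3).tolist(),c["intrinsics"].tolist())
E
```

```text
2.425 [  4.3  21.   83.7   0.   75.4 -93.8]
[[-0.14, 0.957, 0.255, 0.479], [0.99, 0.136, 0.037, 0.09], [0.001, 0.258, -0.966, 0.421], [0.0, 0.0, 0.0, 1.0]] [[325.19226210127806, 0.0, 278.58240201496375], [0.0, 325.19226210127806, 205.95493451556385], [0.0, 0.0, 1.0]]
```

View pics/w1.png

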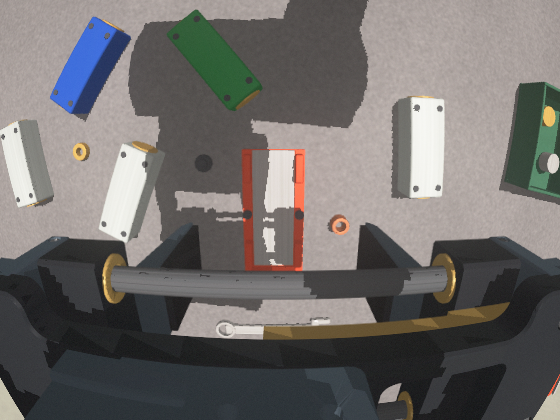

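The wrist view shows the nest at cols 242–304, rows 148–270, with its stop hidden by the gripper. I'll move 0.12 m further out.

```bash
python3 - <<'E'
from h import *
arm.move_l([0.68,0.12,0.20],feed=.3)
c=arm.get_calibration("wrist"); im=arm.snapshot("wrist"); np.savez("w2.npz",**c); cv2.imwrite("pics/w2full.png",im[:,:,::-1])
cv2.imwrite("pics/w2.png",cv2.resize(im[30:280,190:370,::-1],None,fx=2.4,fy=2.4,interpolation=cv2.INTER_CUBIC))
print(arm.current_t())
E
```

```text
3.0917
```

View pics/w2.png

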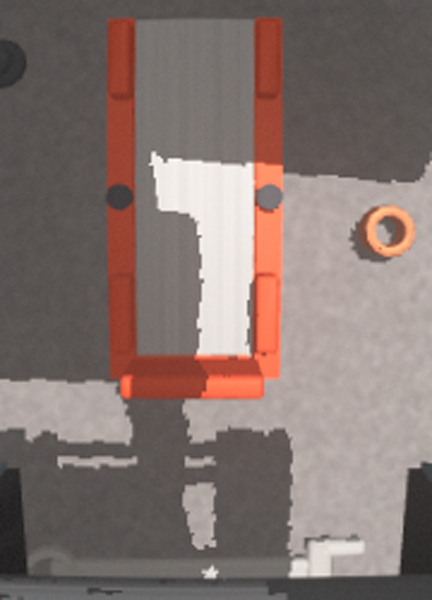

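The crop (×2.4, offset (190,30)) shows the stop's foot line at row ≈355, its top from rows 375–398 and cols 121–263, and the base at cols 107–282, starting at row 18. The guides' inner edges are near cols 134 and 256.

```bash
python3 - <<'E'
from h import *
c=dict(np.load("w2.npz"))
def P(u,v,z): return cast(c,(u/2.4+190-.3,v/2.4+30-.3),z,rayf)[:2]
bl,br=P(107,18,.01),P(282,18,.01); el,er=P(107,377,.01),P(282,377,.01)
fl,fr=P(137,355,.01),P(250,355,.01); tl,tr=P(121,376,.054),P(263,376,.054); ol,orr=P(121,398,.054),P(263,398,.054)
n=np.linalg.norm
print("base w",n(bl-br),n(el-er),"len",n(bl-el),n(br-er)); print("stop w",n(tl-tr),"thick",n(tl-ol))
m0=(bl+br)/2;m1=(el+er)/2;ms=(tl+tr)/2
for a,b in((bl,el),(br,er),(m0,ms)): print("ang",np.degrees(np.arctan2(*(b-a)[::-1])))
for a,b in((br,bl),(tr,tl),(fr,fl)): d=b-a; print("cross ang",np.degrees(np.arctan2(d[1],d[0]))-90)
print("m0",m0,"m1",m1,"stop top",ms,"foot mid",(fl+fr)/2)
# red-mask edge check: floor (grey) left/right edges over open rows
im=cv2.cvtColor(cv2.imread("pics/w2full.png"),cv2.COLOR_BGR2HSV); red=(im[...,1]>110)&((im[...,0]<14)|(im[...,0]>172))
for r in(45,60,100,130,150,165):
    q=np.flatnonzero(red[r,225:312])+225; g=np.argmax(np.diff(q)); z=.01
    a,b=q[g]+.5,q[g+1]-.5; w=[cast(c,(u,r),.01,rayf)[:2] for u in(q[0]-.5,a,b,q[-1]+.5)]
    print(r,q[0],a,b,q[-1],"outer mid",np.round((w[0]+w[3])/2,4),n(w[0]-w[3]),"inner mid",np.round((w[1]+w[2])/2,4),n(w[1]-w[2]))
E
```

```text
base w 0.08030478625464374 0.08282853954091134 len 0.1699987402890473 0.1694064464070724
stop w 0.058915006679770045 thick 0.009387252916363345
ang 7.54980739781214
ang 8.402529545786097
ang 7.992154616725554
cross ang -172.41644397466777
cross ang -172.00336181909222
cross ang -172.02405993105606
m0 [0.51451036 0.08804313] m1 [0.68256688 0.11158844] stop top [0.67331361 0.1103393 ] foot mid [0.6722296  0.10976558]
45 235 246.5 295.5 307 outer mid [0.5236 0.0896] 0.08023683821922287 inner mid [0.524  0.0898] 0.05373448361449274
60 235 245.5 295.5 307 outer mid [0.5409 0.0921] 0.08002689164477648 inner mid [0.5414 0.0917] 0.054696973185684374
100 234 245.5 295.5 307 outer mid [0.5859 0.0979] 0.08115181208466851 inner mid [0.5861 0.098 ] 0.054707570634369436
130 235 246.5 295.5 306 outer mid [0.619  0.1026] 0.07947879293149661 inner mid [0.6191 0.1032] 0.053970874605158065
150 235 246.5 294.5 306 outer mid [0.6411 0.1056] 0.08009216618155787 inner mid [0.6413 0.1057] 0.053276772486109514
165 235 246.5 294.5 306 outer mid [0.6579 0.1079] 0.08069067988376966 inner mid [0.658 0.108] 0.05367423325099075
```

```bash
cat >> h.py <<'E'
V={'A':(.4795,.2775,10.3),'B':(.5918,-.0937,-16.4),'C':(.571,-.2896,19.2)}
GZ=.010; H=.15
def Ry(t): c,s=np.cos(t),np.sin(t); return np.array([[c,0,s],[0,1,0],[-s,0,c]])
def pick(k):
    x,y,d=V[k]; O=R(np.radians(d+180))
    arm.grip(.085)
    arm.move_to([x,y,.10],O); arm.move_l([x,y,GZ],feed=.12); arm.grip(.03)
    print(k,"width",arm.current_width(),"gf",arm.current_grasp_force(),"t",arm.current_t())
    arm.move_l([x,y,H],feed=.15); return O
def mom(O,n=10):
    q=[]
    for _ in range(n): arm.sleep(.02); q.append(O[:,1]@np.array(arm.current_torque()))
    return np.mean(q),np.std(q)
def rock(k,O):
    x,y,d=V[k]; g=np.array([x,y,H+arm.grip_depth]); out=[]
    for t in(.35,.13,-.13,-.35):
        Q=O@Ry(t); arm.move_to(g+Q[:,2]*arm.grip_depth,Q); arm.sleep(.5); m,s=mom(O); out.append(m)
        print(f"  tilt {t} M {m:.4f} sd {s:.4f} F",np.round(arm.current_force(),2),"t",round(arm.current_t(),2))
    s=np.sin; b=((out[0]-out[1])+(out[2]-out[3]))/2/(s(.35)-s(.13)); print("  slope",b,"STEP",out[1]-out[2]-b*2*s(.13))
    arm.move_to([x,y,H],O)
def lay(k):
    x,y,d=V[k]; arm.move_l([x,y,GZ+.001],feed=.1); arm.sleep(.2); print("  laid F",np.round(arm.current_force(),1)); arm.grip(.085); arm.move_l([x,y,.10],feed=.2)
E
python3 - <<'E'
from h import *
O=pick('A'); rock('A',O); print(arm.current_t(),arm.current_width())
E
```

```text
A width 0.0475958528120865 gf 29.989030435681343 t 6.0417
  tilt 0.35 M -0.5693 sd 0.0351 F [-0.96  0.47 -5.81] t 8.31
  tilt 0.13 M -0.2236 sd 0.0290 F [-0.2  -0.1  -6.62] t 9.35
  tilt -0.13 M 0.2133 sd 0.0245 F [-0.74  0.11 -6.23] t 10.46
  tilt -0.35 M 0.5795 sd 0.0326 F [-0.3   0.09 -6.2 ] t 11.54
  slope -1.6690059610241568 STEP -0.004219200270719425
12.1083 0.04788004454535685
```

A shows no step, so it holds no ball. I'll lay it back and try B.

```bash
python3 - <<'E'
from h import *
lay('A'); O=pick('B'); rock('B',O); print(arm.current_t(),arm.current_width())
E
```

```text
laid F [-1.1 -0.2 -6.4]
B width 0.04802364338662052 gf 29.99981939792633 t 18.375
  tilt 0.35 M -0.4997 sd 0.0255 F [ 0.4   0.74 -5.61] t 20.67
  tilt 0.13 M -0.1436 sd 0.0231 F [-0.58 -0.38 -5.31] t 21.73
  tilt -0.13 M 0.1347 sd 0.0218 F [ 0.03 -0.26 -5.55] t 22.85
  tilt -0.35 M 0.4976 sd 0.0160 F [-0.03  0.29 -5.31] t 23.95
  slope -1.6857784354499623 STEP 0.158797546949197
24.5417 0.04749922732697909
```

B's step is +0.159 with the right sign, but the slope doesn't match its weight well. I'll repeat it with longer averaging before trusting it.

```bash
cat >> h.py <<'E'
def rock2(k,O,T=(.3,.1,-.1,-.3),n=30):
    x,y,d=V[k]; g=np.array([x,y,H+arm.grip_depth]); M=[];F=[]
    for t in T:
        Q=O@Ry(t); arm.move_to(g+Q[:,2]*arm.grip_depth,Q); arm.sleep(.45); q=[]
        for _ in range(n): arm.sleep(.02); q.append(np.r_[O[:,1]@np.array(arm.current_torque()),arm.current_force()[2]])
        q=np.array(q); M.append(q[:,0].mean()); F.append(q[:,1].mean()); print(f"  {t} M {M[-1]:.4f} halves {q[:n//2,0].mean():.4f} {q[n//2:,0].mean():.4f} Fz {F[-1]:.3f}")
    T=np.array(T); c,r,_,_=np.linalg.lstsq(np.c_[np.ones(len(T)),np.sin(T),np.sign(T)/2],M,rcond=None)
    print("  fit off,slope,STEP",np.round(c,4),"slope/F",c[1]/np.mean(F),"t",arm.current_t())
E
python3 - <<'E'
from h import *
O=R(np.radians(V['B'][2]+180)); rock2('B',O)
x,y,d=V['B']; arm.move_to([x,y,H],O); print(arm.current_t())
E
```

```text
0.3 M -0.4118 halves -0.4205 -0.4032 Fz -5.548
  0.1 M -0.1031 halves -0.1028 -0.1034 Fz -5.731
  -0.1 M 0.0809 halves 0.0757 0.0861 Fz -5.659
  -0.3 M 0.4079 halves 0.4233 0.3924 Fz -5.666
  fit off,slope,STEP [-0.0065 -1.6241  0.1403] slope/F 0.28741889980308066 t 30.0
30.525
```

B's second run gives a step of +0.140, the right sign and size, so the ball is in B. Next I'll carry it over the nest and lower it in small steps, watching the force.

```bash
cat >> h.py <<'E'
S=np.array([.6727,.1102]); AX=np.array([np.cos(np.radians(8)),np.sin(np.radians(8))]); ON=R(np.radians(188))
def F(n=6):
    q=[]
    for _ in range(n): arm.sleep(.01); q.append(arm.current_force())
    return np.mean(q,0)
E
python3 - <<'E'
from h import *
p=S-AX*.077
arm.move_to([*p,.12],ON); arm.sleep(.2); f0=F(15); print("f0",f0,arm.current_t())
arm.move_l([*p,.045],feed=.1)
for z in np.arange(.041,.0195,-.002):
    arm.move_l([*p,z],feed=.04); f=F()-f0
    if np.linalg.norm(f)>4: print("contact",z,f); break
print(z,f,arm.current_t(),arm.current_ee_pos()); np.save("f0.npy",f0)
im=arm.snapshot("wrist"); cv2.imwrite("pics/w3.png",im[:,:,::-1])
s=arm.snapshot("scene"); cv2.imwrite("pics/s3.png",cv2.resize(s[160:270,240:370,::-1],None,fx=5,fy=5,interpolation=cv2.INTER_CUBIC))
E
```

```text
f0 [-0.00759663  0.15746557 -5.78981886] 31.65
0.020999999999999984 [0.44414946 0.20652676 0.44438131] 35.85 [0.59638867 0.09949221 0.02093743]
```

View pics/s3.png

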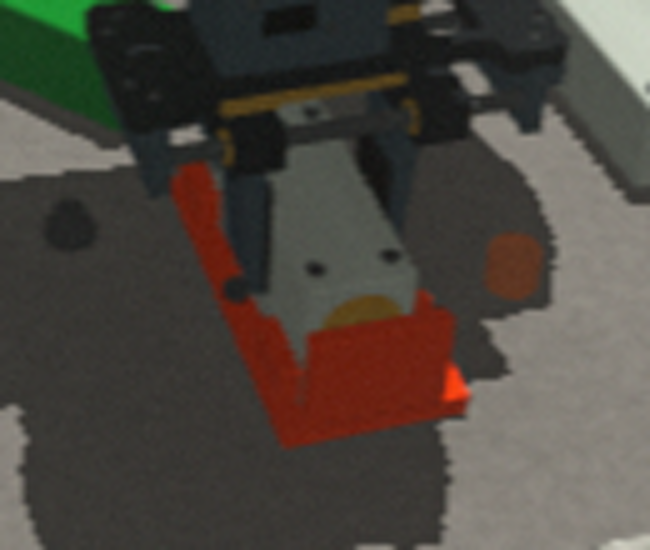

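The body sits between the guides, about 1 mm above the floor and short of the stop. Next: lower it, then slide to the stop.

```bash
python3 - <<'E'
from h import *
f0=np.load("f0.npy"); p=S-AX*.077
for z in(.0203,.0198,.0193):
    arm.move_l([*p,z],feed=.02); f=F()-f0; print(z,np.round(f,2))
    if f[2]>1.5: break
f1=F(15); 
for s in np.r_[.004,.007,np.arange(.008,.0185,.0007)]:
    arm.move_l([*(p+AX*s),z],feed=.03); f=F(8)-f1; a=f[:2]@AX
    print(round(s,4),round(a,2),round(f[2],2))
    if a<-2.5: break
print(arm.current_t())
E
```

```text
0.0203 [ 0.05 -0.26  0.36]
0.0198 [-0.26 -0.24  2.08]
0.004 1.25 0.02
0.007 1.32 -0.08
0.008 -0.13 0.96
0.0087 -1.2 0.61
0.0094 -0.08 0.74
0.0101 -0.18 0.43
0.0108 -0.18 0.6
0.0115 -0.28 0.49
0.0122 0.05 0.65
0.0129 -0.27 0.97
0.0136 -1.43 0.44
0.0143 -4.79 2.9
40.5083
```

```bash
python3 - <<'E'
from h import *
p=arm.current_ee_pos(); arm.grip(.080); arm.sleep(.2); print("F",np.round(F(),2))
arm.move_l([p[0],p[1],.12],feed=.1); arm.move_l([p[0]+.06,p[1],.20],feed=.25); arm.sleep(.2)
c=arm.get_calibration("wrist"); im=arm.snapshot("wrist"); np.savez("w4.npz",**c); cv2.imwrite("pics/w4full.png",im[:,:,::-1])
cv2.imwrite("pics/w4.png",cv2.resize(im[30:280,190:370,::-1],None,fx=2.4,fy=2.4,interpolation=cv2.INTER_CUBIC))
im=arm.snapshot("top"); cv2.imwrite("pics/top4.png",im[:,:,::-1]); print(arm.current_t(),arm.current_width())
E
```

```text
F [-0.12 -0.16  0.13]
43.4167 0.08022504915369354
```

View pics/w4.png

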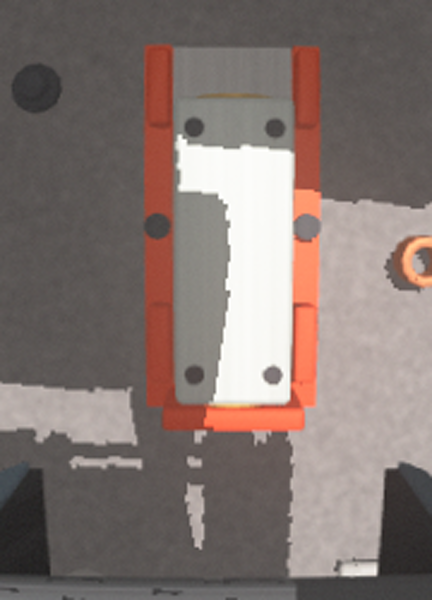

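View pics/top4.png

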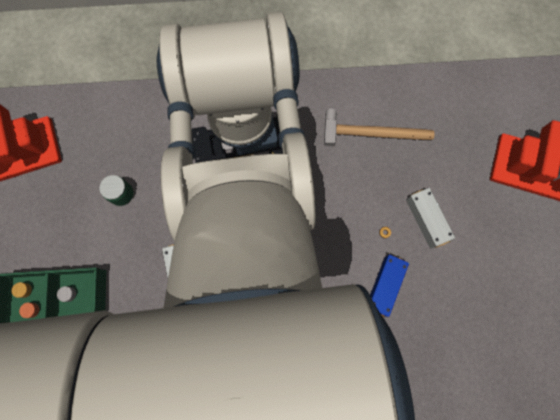

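The body lies straight in the nest, its far end at row ≈403 against the stop's top edge at row ≈406. Valve C is untouched in the top view. A quick numeric check comes next.

```bash
python3 - <<'E'
from h import *
c=dict(np.load("w4.npz")); N=np.array([-AX[1],AX[0]])
def P(u,v,z):
    w=cast(c,(u/2.4+190-.3,v/2.4+30-.3),z,rayf)[:2]-S; return np.round([w@AX,w@N],4)
for n,u,v,z in(("far L",175,403,.058),("far R",292,403,.058),("near L",178,97,.058),("near R",295,97,.058),("stop L",163,407,.054),("stop R",304,407,.054)): print(n,P(u,v,z))
E
```

```text
far L [-0.0024 -0.0241]
far R [-0.0024  0.0241]
near L [-0.1266 -0.0223]
near R [-0.127   0.0238]
stop L [ 0.0003 -0.0293]
stop R [0.0002 0.0296]
```

```bash
python3 -c "
from rig import arm
print(arm.sign_off(),arm.current_t())"
```

```text
the job is handed in; nothing more can be done
the job is handed in; nothing more can be done
```

I handed the job in: the ball is in the middle body, "B", identified by its 0.14–0.16 N m moment step, and it now lies straight in the nest against the stop and released; "A" showed no step and was laid back where it was, "C" was not tested or touched, and the last clock reading was about 43 s of the 72 s.

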